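# Change which sculpture is lit

## Robot

A 6-joint arm with a two-finger parallel gripper is mounted at the origin on the work surface. World frame = base frame: x ahead of the robot, y to its left, z up, the work surface at z = 0. Lengths are in m, angles in rad, forces in N, time in s.
With the tool pointing down it reaches from about 0.3 to 0.775 m from the base axis. Payload 14.6 kg.
Tool frame: the origin (TCP) lies at the very end of the fingers, on their centre line; the grasp point (between the pads) lies 19 mm behind it; z points along the fingers, x is the direction in which the jaws open and shut, and the axes are right-handed (so a half turn about z gives the same grasp; the last joint's range is limited). The gripper opens to 94 mm and grips with 3 to 60 N. Pads are 16 mm wide; open, the fingers measure 119 mm over their backs; the gripper's body (75 mm by 177 mm) begins 78 mm behind the grasp point.
Start: joints at [-0.067, 0.3, 1.521, -0, 1.321, -0.067], TCP at [0.55, -0, 0.205] pointing down, gripper open.
Joint ranges: [-3.03, 3.03], [-0.79, 2.21], [0.23, 2.52], [-1.04, 4.18], [0, 3.07], [-2.55, 2.55]. Speed limits (rad/s): [2.22, 2.22, 2.57, 3.14, 3.14, 3.14].

## Interface

Orientations are given as [roll, pitch, yaw] about the fixed x, y, z axes, in that order (R = Rz(yaw) Ry(pitch) Rx(roll)).
In Python, from station import ctrl gives the robot as it stands.
- The arm moves only by the shell command python3 -m inch 'ROWS' [FORCE]. ROWS is JSON, one flat list of numbers, 7 for each row, row after row: the shift along the tool's x, y, z in cm, then the turn, a rotation vector about the tool's x, y, z in rad, then the opening, from 0 (shut) to 1 (fully open). In form: [tx, ty, tz, wx, wy, wz, claw, tx, ty, tz, wx, wy, wz, claw, ...]. A call has 1 to 20 rows; each row shifts and turns the commanded pose from where the row before left it, along the tool's axes as they then stand; what a row does not reach is not made up. A row lasts 1/8 s, in which the tool goes at most 62.5 mm and 10.7 degrees, less where a joint would pass 70% of its speed; a pose out of reach is approached as far as the arm can. A call is refused whole if a number of a shift passes 6.25 or a number of a turn 0.188, either way. A call with a gripper value outside its range is refused whole. The fingers move at their own pace and stop on an object; FORCE is the grip in N (left out, the last holds). Time passes only in rows, so rows that do not move let the fingers close. It gives the time, the measured TCP pose, the force and the opening at its end, in the units of the state.
- ctrl.get_obs(): the state, without advancing time (a new reading comes with each control period).
- ctrl.camera(name): name is "scene" or "side" or "wrist"; returns (picture, depth): 480x640x3 uint8, red, green, blue; 480x640 float32, m along the optical axis (not along the pixel's ray), 0 where there is no reading.
- ctrl.camera_params(name): a dict with "vertical_fov" (degrees; the focal length in pixels is half the picture's height over the tangent of half this angle, whatever the lens; pixels are square), "cx", "cy" (the principal point, pixels), "distortion" ([k1, k2, p1, p2, k3] as OpenCV has them; the pictures are not rectified), "camera_from_world" (4x4, takes a point from world to camera coordinates); the wrist camera has in their place "mount" (4x4, takes a point from camera to tool coordinates, whose origin is the TCP and whose axes are the tool frame's). Camera axes: x right, y down, z forward; pixel columns grow to the right and rows downward; lengths in m; the calibration is good to about 2 mm. A picture is of the moment at which its call begins: read the wrist's pose just before it. camera_params takes no time and is no camera call.
- ctrl.hand_in(): hands the job in, once; it reports no verdict.
Trained networks look in the newest picture that a camera, given by its name, has taken for a name from the list of things; names that differ only in an ending like _2 or _b are one class to them, and where a whole thing is asked for, a point or a joint stands for the part that bears it (a point fixed in the world has none). Each returns a list of dicts, best first, with "score" (0 to 1); they miss things now and then, are a little off and sometimes report something else, mostly with a low value. They report only what shows in the picture. A call takes as long as a camera call.
- ctrl.spot_in(camera, label): "bbox" ([centre column, centre row, width, height] in pixels, round what is visible of it).
- ctrl.place_of(camera, label): "centre" ([column, row] in pixels: a listed point, or the origin of a listed thing).
The state is a dict: "time_s": time; "qpos": joint angles; "joint_vel": joint speeds; "tau": joint torques, N m; "ee_pos": TCP position; "eef_rot": TCP orientation; "force": force on the tool from outside, world axes, zero at the start; "moment": the same for the moment, N m; "grip_width": finger opening in m.
Only numpy, scipy, OpenCV 4.12 (cv2) and the standard library are available. Lean on these libraries where they do the work, as an engineer would, in place of code of your own. Each camera call takes 0.05 s, during which the arm holds its last target. There are 200 camera calls.

## Task

The stand under the ball sculpture is lit: switch it off first, then switch on the stand under the teardrop sculpture, by gently pressing the raised end of each rocker switch all the way down with the fingertips. Leave the pyramid's switch off, do not shift the sculptures or anything else on the table, and draw the hand back when done.

Things in the scene. Friction and masses are not known exactly. Their poses are not given: they have to be found in the camera images.
- ball: ball sculpture: a ball of 68 mm diameter on a short neck and round foot of 68 mm diameter, 92 mm tall; loose, terracotta. Origin: centre of its underside. It stands on the glass disc of its own display stand; the stands change places, so the sculpture tells which stand it is.
- stand_ball: the ball's display stand: fixed white slab 240 (x) x 140 mm, 40 mm tall; origin: centre of underside; x away from the robot, y to the robot's left (yaw up to 0.35 rad). Glass disc (92 mm across, 4 thick) at x = +60 mm, switch at x = -75 mm: a black paddle 34 mm (x) by 70 mm (y), its upper face a shallow V, each half sloping up outward by 0.25 rad. The three stands are alike.
- switch_ball (a joint): rocker switch of the ball's stand, rad, tilting about the stand's x (pivot 46 mm above the table). +0.25 = on: the white-dotted end (stand's -y, robot's right) is fully down, its half level at 54 mm above the table, the plain end raised, tip at 70 mm. -0.25 = off: the reverse. An end takes 1 to 3 N to press, then meets a firm stop; it stays where it is left.
- ball_on_end (a point): point on the upper face of the ball's switch, 24 mm from its middle towards the white-dotted end (stand's -y): press here, downward, to switch on. It moves with the paddle, from about 66 mm above the table (off, 20 mm from the middle seen from above) to 54 mm (on).
- ball_off_end (a point): point on the upper face of the ball's switch, 24 mm from its middle towards the plain end (stand's +y): press here, downward, to switch off. It moves with the paddle, from about 66 mm above the table (on, 20 mm from the middle seen from above) to 54 mm (off).
- teardrop: teardrop sculpture: an upright open loop of 18 mm bar in the shape of a drop, 78 mm wide, pointed at the top, with a round foot of 68 mm diameter, 149 mm tall; loose, terracotta. Origin: centre of its underside. It stands on the glass disc of its own display stand; the stands change places, so the sculpture tells which stand it is.
- stand_tear: the teardrop's display stand: fixed white slab 240 (x) x 140 mm, 40 mm tall; origin: centre of underside; x away from the robot, y to the robot's left (yaw up to 0.35 rad). Glass disc (92 mm across, 4 thick) at x = +60 mm, switch at x = -75 mm: a black paddle 34 mm (x) by 70 mm (y), its upper face a shallow V, each half sloping up outward by 0.25 rad. The three stands are alike.
- switch_tear (a joint): rocker switch of the teardrop's stand, rad, tilting about the stand's x (pivot 46 mm above the table). +0.25 = on: the white-dotted end (stand's -y, robot's right) is fully down, its half level at 54 mm above the table, the plain end raised, tip at 70 mm. -0.25 = off: the reverse. An end takes 1 to 3 N to press, then meets a firm stop; it stays where it is left.
- tear_on_end (a point): point on the upper face of the teardrop's switch, 24 mm from its middle towards the white-dotted end (stand's -y): press here, downward, to switch on. It moves with the paddle, from about 66 mm above the table (off, 20 mm from the middle seen from above) to 54 mm (on).
- tear_off_end (a point): point on the upper face of the teardrop's switch, 24 mm from its middle towards the plain end (stand's +y): press here, downward, to switch off. It moves with the paddle, from about 66 mm above the table (on, 20 mm from the middle seen from above) to 54 mm (off).
- pyramid: stepped pyramid sculpture of four square steps, 66 mm wide at the foot, 88 mm tall; loose, terracotta. Origin: centre of its underside. It stands on the glass disc of its own display stand; the stands change places, so the sculpture tells which stand it is.
- stand_pyr: the pyramid's display stand: fixed white slab 240 (x) x 140 mm, 40 mm tall; origin: centre of underside; x away from the robot, y to the robot's left (yaw up to 0.35 rad). Glass disc (92 mm across, 4 thick) at x = +60 mm, switch at x = -75 mm: a black paddle 34 mm (x) by 70 mm (y), its upper face a shallow V, each half sloping up outward by 0.25 rad. The three stands are alike.
- switch_pyr (a joint): rocker switch of the pyramid's stand, rad, tilting about the stand's x (pivot 46 mm above the table). +0.25 = on: the white-dotted end (stand's -y, robot's right) is fully down, its half level at 54 mm above the table, the plain end raised, tip at 70 mm. -0.25 = off: the reverse. An end takes 1 to 3 N to press, then meets a firm stop; it stays where it is left.
- pyr_on_end (a point): point on the upper face of the pyramid's switch, 24 mm from its middle towards the white-dotted end (stand's -y): press here, downward, to switch on. It moves with the paddle, from about 66 mm above the table (off, 20 mm from the middle seen from above) to 54 mm (on).
- pyr_off_end (a point): point on the upper face of the pyramid's switch, 24 mm from its middle towards the plain end (stand's +y): press here, downward, to switch off. It moves with the paddle, from about 66 mm above the table (on, 20 mm from the middle seen from above) to 54 mm (off).
- mug: white mug, 80 mm across, 90 mm tall, with a handle; loose, on the table between the stands and the robot. Origin: centre of its underside.
- phone: black phone lying flat on the table between the stands and the robot, 150 x 72 x 8 mm; loose. Origin: centre of its underside.
- paint_jar: closed paint jar, 56 mm across, 75 mm tall; loose, on the table to the right of the stands. Origin: centre of its underside.

How it is judged:
On the way, in this order (a step that is already met when the one before it is completed fails the run):
1. the ball's stand is switched off while the teardrop's is still off (value of joint switch_ball below -0.15 rad and value of joint switch_tear below -0.1 rad), for 0.2 s.
2. the teardrop's stand is switched on (value of joint switch_tear above 0.15 rad and value of joint switch_ball below -0.15 rad), for 0.2 s.
At the end, for the whole second after the job is handed in: The ball's switch is off (below -0.15 rad), the teardrop's on (above 0.15 rad), the pyramid's still off (below -0.15 rad); every sculpture, the mug, the phone and the jar is within 10 mm of where it stood (all of step 2 and value of joint switch_pyr below -0.15 rad and distance of each of ball, teardrop, pyramid, mug, phone, paint_jar from where it was at the start of the episode below 0.01 m); the robot touches nothing.
It fails at once if the pyramid's switch is moved off its stop (above -0.15 rad) (value of joint switch_pyr above -0.15 rad).
It fails at once if a switch or stand is pressed hard (over 25 N) (contact force between any of the fingers, the arm and stand_ball above 25 N or contact force between any of the fingers, the arm and stand_tear above 25 N or contact force between any of the fingers, the arm and stand_pyr above 25 N).
It fails at once if a sculpture or another thing on the table is shifted or lifted (more than 15 mm) (distance of any of ball, teardrop, pyramid, mug, phone, paint_jar from where it was at the start of the episode above 0.015 m).
It fails at once if a sculpture is tipped (more than 0.3 rad) (angle between any of ball, teardrop, pyramid's own z axis and vertical above 0.3 rad).
It also fails if it takes over 48 s, if anything falls off the work surface, if the arm or the gripper's body presses on something with over 40 N, if the wrist force passes 120 N, or if a joint passes its speed limit or range.

## Working session

There is one attempt and no reset: what is moved stays moved. The work goes in short steps, Python scripts to look and compute and a shell command to move; the robot and the scene stay as the last step left them, time stands still between calls to the robot, and variables do not carry over. Pictures are saved under pics/ and viewed, about 8 in all and at most 12, crops included, and the job is handed in when it is done.

```bash
mkdir -p pics
cat > h.py <<'E'
import numpy as np, cv2
from station import ctrl
from scipy.spatial.transform import Rotation as R
def cam(name):
    o=ctrl.get_obs(); im,d=ctrl.camera(name); p=ctrl.camera_params(name)
    f=240/np.tan(np.radians(p["vertical_fov"])/2)
    K=np.array([[f,0,p["cx"]],[0,f,p["cy"]],[0,0,1.]])
    if "mount" in p:
        T=np.eye(4);T[:3,:3]=R.from_euler('xyz',o["eef_rot"]).as_matrix();T[:3,3]=o["ee_pos"]
        W=T@np.array(p["mount"])
    else: W=np.linalg.inv(np.array(p["camera_from_world"]))
    return im,d,K,np.array(p["distortion"]),W
def ray(px,K,D,W):
    u=cv2.undistortPoints(np.array([[px]],float),K,D)[0,0]
    return W[:3,3],W[:3,:3]@np.array([u[0],u[1],1])
def atz(px,z,K,D,W):
    c,r=ray(px,K,D,W); return c+r*(z-c[2])/r[2]
def atd(px,d,K,D,W):
    c,r=ray(px,K,D,W); x,y=int(round(px[0])),int(round(px[1])); q=d[max(0,y-2):y+3,max(0,x-2):x+3]; q=q[q>0]
    return c+r*np.median(q) if len(q) else None
E
python3 - <<'E'
from h import *
np.set_printoptions(precision=3,suppress=True)
print(ctrl.get_obs())
for n in ["scene","wrist"]:
    im,d,K,D,W=cam(n); cv2.imwrite(f"pics/{n}0.png",im[...,::-1]); print(n,W[:3,3])
    for l in ["ball","teardrop","pyramid","stand_ball","stand_tear","stand_pyr","ball_off_end","ball_on_end","tear_on_end","tear_off_end","pyr_on_end","mug","phone","paint_jar"]:
        for r in ctrl.place_of(n,l)[:2]:
            z={"b":.044,"t":.044,"p":.044}.get(l[0],0)
            if "end" in l: z=.066 if l in("ball_off_end","tear_on_end","pyr_on_end") else .054
            elif "stand" in l or l in("phone","paint_jar"): z=0
            print(l,round(r["score"],2),np.array(r["centre"]),"z",atz(r["centre"],z,K,D,W),"d",atd(r["centre"],d,K,D,W))
E
```

```text
{'time_s': 0.0, 'qpos': array([-0.067,  0.3  ,  1.522,  0.   ,  1.321, -0.067]), 'joint_vel': array([0.   , 0.001, 0.001, 0.001, 0.001, 0.001]), 'tau': array([ -0.002, -53.181, -35.274,   0.071,   0.024,  -0.   ]), 'ee_pos': array([0.55 , 0.   , 0.205]), 'eef_rot': array([-3.141,  0.001, -0.   ]), 'force': array([-0.032, -1.511, -0.254]), 'moment': array([-0.014, -0.028,  0.02 ]), 'grip_width': 0.09383467686233445}
scene [ 1.253 -0.038  0.753]
ball 0.56 [483.6 286.9] z [0.643 0.261 0.044] d [0.658 0.254 0.06 ]
teardrop 0.61 [351.5 283.8] z [ 0.647 -0.008  0.044] d [ 0.66  -0.008  0.059]
pyramid 0.89 [230.9 298. ] z [ 0.696 -0.246  0.044] d [ 0.716 -0.238  0.07 ]
pyramid 0.45 [469.5 282. ] z [0.631 0.234 0.044] d [0.643 0.229 0.058]
stand_ball 0.84 [465.  278.7] z [ 0.584  0.243 -0.   ] d [0.626 0.225 0.048]
stand_ball 0.63 [351.3 280.2] z [ 0.599 -0.006  0.   ] d [ 0.66  -0.009  0.071]
stand_tear 0.65 [349.9 278.7] z [ 0.595 -0.009  0.   ] d [ 0.66  -0.012  0.074]
stand_pyr 0.63 [239.1 287.3] z [ 0.631 -0.246  0.   ] d [ 0.703 -0.222  0.087]
stand_pyr 0.42 [481.1 287.4] z [0.607 0.27
[... 1185 characters left out ...]
0.563 0.025 0.321]
stand_pyr 0.48 [356.7 220.2] z [ 0.596 -0.01   0.   ] d [ 0.591 -0.001  0.04 ]
tear_on_end 0.58 [284.8 259.1] z [ 0.52  -0.033  0.066] d [ 0.52  -0.033  0.067]
tear_off_end 0.71 [120.4  55.4] z [0.38  0.15  0.054] d [0.39  0.146 0.073]
tear_off_end 0.64 [286.5 205.8] z [0.522 0.016 0.054] d [0.522 0.017 0.055]
pyr_on_end 0.57 [322.1 445.5] z [ 0.557 -0.261  0.066] d [ 0.557 -0.261  0.066]
mug 0.66 [121.8  54.5] z [0.354 0.162 0.   ] d [0.39  0.147 0.07 ]
mug 0.3 [435.6 420. ] z [ 0.713 -0.289  0.   ] d [ 0.684 -0.224  0.067]
phone 0.96 [166.6 339.9] z [ 0.362 -0.164  0.   ] d [0.496 0.01  0.275]
paint_jar 0.49 [323.9 445.2] z [ 0.561 -0.331  0.   ] d [ 0.559 -0.261  0.066]
```

View pics/scene0.png

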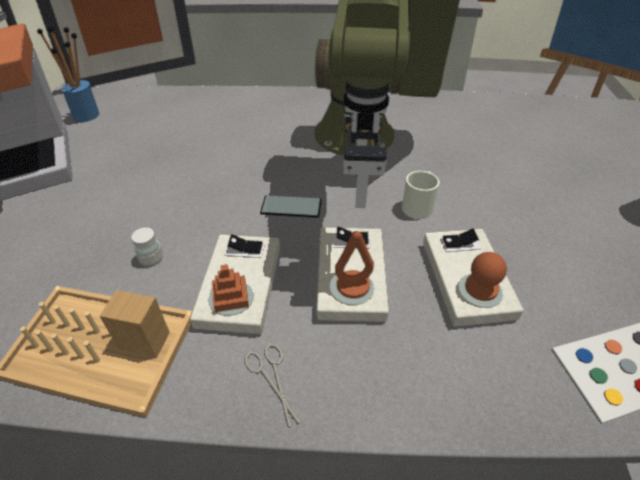

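The scene shows the ball stand at the right (ball 487,270; switch 460,240), the teardrop stand in the middle (switch 352,236) and the pyramid stand at the left. The measured points agree with the known sizes: the ball's switch is about (0.510, 0.234) and the teardrop's about (0.521, -0.009). I'll turn the hand 90° so its long body and the camera stay clear of the sculptures, and shut the fingers.

```bash
python3 -m inch '[0,0,0,0,0,-0.1745,0, 0,0,0,0,0,-0.1745,0, 0,0,0,0,0,-0.1745,0, 0,0,0,0,0,-0.1745,0, 0,0,0,0,0,-0.1745,0, 0,0,0,0,0,-0.1745,0, 0,0,0,0,0,-0.1745,0, 0,0,0,0,0,-0.1745,0, 0,0,0,0,0,-0.1745,0, 0,0,0,0,0,0,0]' 20; python3 -c "
from station import ctrl;print(ctrl.get_obs())"
```

```text
time_s: 2.75
ee_pos: [0.55, 0.0, 0.2054]
eef_rot: [-3.142, 0.0, 1.569]
force: [-0.5, -1.0, 0.5]
grip_width: 0.0004
{'time_s': 2.75, 'qpos': array([-6.65885150e-02,  2.99893378e-01,  1.52100429e+00, -8.81824150e-06,
        1.32072515e+00, -1.63605316e+00]), 'joint_vel': array([-0.00041178,  0.00072016,  0.00163054,  0.00083911,  0.00141039,
        0.10025729]), 'tau': array([-8.82017630e-03, -5.31128454e+01, -3.52412689e+01, -3.07888328e-02,
        7.21327099e-02, -2.01734796e+00]), 'ee_pos': array([5.49981567e-01, 2.29519988e-06, 2.05447397e-01]), 'eef_rot': array([-3.14156200e+00,  6.55874785e-06,  1.56946683e+00]), 'force': array([-0.51588742, -0.97544988,  0.52552985]), 'moment': array([ 0.12351477, -0.12460714, -0.04397867]), 'grip_width': 0.0003519972126829629}
```

```bash
python3 -m inch '[4.3,-0.7,0,0,0,0,0, 4.3,-0.7,0,0,0,0,0, 4.3,-0.7,0,0,0,0,0, 4.3,-0.7,0,0,0,0,0, 4.3,-0.7,0,0,0,0,0, 4.3,-0.7,0,0,0,0,0, 0,0,4,0,0,0,0, 0,0,4,0,0,0,0, 0,0,0,0,0,0,0, 0,0,0,0,0,0,0]'
python3 - <<'E'
from h import *
np.set_printoptions(precision=3,suppress=True)
im,d,K,D,W=cam("wrist"); print(W[:3,3])
o=ctrl.get_obs();T=o["ee_pos"]
for l,z in [("ball_off_end",.066),("ball_on_end",.054),("stand_ball",0),("ball",.044)]:
    for r in ctrl.place_of("wrist",l)[:2]:
        print(l,round(r["score"],2),np.array(r["centre"]),atz(r["centre"],z,K,D,W),atd(r["centre"],d,K,D,W))
cv2.imwrite("pics/w1.png",im[...,::-1])
# paddle: dark pixels with depth height 0.05-0.075
hsv=cv2.cvtColor(im,cv2.COLOR_RGB2HSV); ys,xs=np.where((hsv[...,2]<70)&(d>0))
u=cv2.undistortPoints(np.stack([xs,ys],1)[:,None].astype(float),K,D)[:,0]
P=W[:3,3]+(np.c_[u,np.ones(len(u))]*d[ys,xs][:,None])@W[:3,:3].T
m=(P[:,2]>.048)&(P[:,2]<.075)&(abs(P[:,0]-.51)<.05)&(abs(P[:,1]-.235)<.06);P=P[m]
print(len(P),cv2.minAreaRect((P[:,:2]*1000).astype(np.float32)),P.min(0),P.max(0))
E
```

```text
time_s: 4.0
ee_pos: [0.5088, 0.2582, 0.1272]
eef_rot: [3.14, -0.001, 1.568]
force: [-0.2, -0.6, 0.7]
grip_width: 0.0005
[0.429 0.258 0.307]
ball_off_end 0.7 [191.8  33.7] [0.367 0.181 0.066] [0.351 0.162 0.006]
ball_off_end 0.63 [306.7 255.4] [0.512 0.251 0.066] [0.513 0.251 0.065]
ball_on_end 0.86 [249.5 261.7] [0.521 0.207 0.054] [0.521 0.207 0.055]
3669 ((515.7671508789062, 230.8481903076172), (34.299320220947266, 70.29536437988281), 8.862208366394043) [0.494 0.194 0.05 ] [0.537 0.267 0.072]
```

View pics/w1.png

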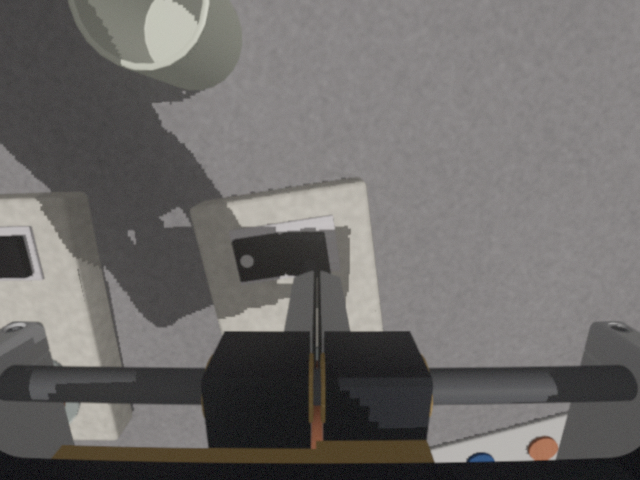

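The paddle shows at pixel (285,256) with the white dot at (247,261). Its fitted rectangle is 34 x 70 mm, centred at (0.516, 0.231) with yaw 0.155, so the off point is about (0.512, 0.254).

```bash
python3 -m inch '[-0.4,0.3,2,0,0,0,0, 0,0,2,0,0,0,0, 0,0,1,0,0,0,0, 0,0,0.4,0,0,0,0, 0,0,0.3,0,0,0,0, 0,0,0.3,0,0,0,0, 0,0,0.3,0,0,0,0, 0,0,0.2,0,0,0,0, 0,0,0.2,0,0,0,0, 0,0,0,0,0,0,0]'
```

```text
time_s: 5.5
ee_pos: [0.511, 0.254, 0.0583]
eef_rot: [-3.141, 0.0, 1.571]
force: [-0.7, 0.3, -0.6]
grip_width: 0.0005
```

```bash
python3 -m inch '[0,0,0.15,0,0,0,0, 0,0,0.1,0,0,0,0, 0,0,0.1,0,0,0,0, 0,0,0,0,0,0,0]'
```

```text
time_s: 6.0
ee_pos: [0.511, 0.2539, 0.0548]
eef_rot: [-3.141, 0.0, 1.571]
force: [0.4, 0.4, 0.3]
grip_width: 0.0003
```

```bash
python3 -m inch '[0,0,0.1,0,0,0,0, 0,0,0,0,0,0,0]'
```

```text
time_s: 6.25
ee_pos: [0.5111, 0.2541, 0.054]
eef_rot: [3.141, -0.0, 1.571]
force: [-0.9, 3.0, 2.9]
grip_width: 0.0005
```

```bash
python3 -m inch '[0,0,-1,0,0,0,0, 0,0,-3,0,0,0,0, 0,0,-4,0,0,0,0, 0,-2,0,0,0,0,0, 0,-3,0,0,0,0,0, 0,0,0,0,0,0,0]'
cat > look.py <<'E'
from h import *
import sys
np.set_printoptions(precision=3,suppress=True)
x0,y0=float(sys.argv[1]),float(sys.argv[2])
im,d,K,D,W=cam("wrist"); cv2.imwrite(sys.argv[3],im[...,::-1])
ys,xs=np.where((im.max(2)<70)&(d>0))
u=cv2.undistortPoints(np.stack([xs,ys],1)[:,None].astype(float),K,D)[:,0]
P=W[:3,3]+(np.c_[u,np.ones(len(u))]*d[ys,xs][:,None])@W[:3,:3].T
P=P[(P[:,2]>.048)&(P[:,2]<.078)&(abs(P[:,0]-x0)<.05)&(abs(P[:,1]-y0)<.06)]
r=cv2.minAreaRect((P[:,:2]*1000).astype(np.float32)); print(len(P),r)
m=(P[:,:2]-np.array(r[0])/1000)
for a,b in [(-.035,-.028),(-.028,-.02),(-.02,-.01),(-.01,.01),(.01,.02),(.02,.028),(.028,.035)]:
    s=(m[:,1]>a)&(m[:,1]<b); print(a,b,s.sum(),np.median(P[s,2]) if s.any() else None)
E
python3 look.py .516 .231 pics/w2.png
```

```text
time_s: 7.0
ee_pos: [0.46, 0.254, 0.1346]
eef_rot: [3.141, 0.0, 1.571]
force: [-0.7, -0.4, -0.4]
grip_width: 0.0007
1218 ((512.7374877929688, 214.29559326171875), (31.667064666748047, 33.96791076660156), 79.00201416015625)
-0.035 -0.028 0 None
-0.028 -0.02 0 None
-0.02 -0.01 95 0.07063179521405674
-0.01 0.01 820 0.06433274720964077
0.01 0.02 303 0.058500004120801974
0.02 0.028 0 None
0.028 0.035 0 None
```

The dotted end of the ball's switch now stands at 70.6 mm, sloping down to 58 mm near the middle, so it is fully off. Next is the teardrop.

```bash
python3 -m inch '[-4.8,0,0,0,0,0,0, -4.8,0,0,0,0,0,0, -4.8,0,0,0,0,0,0, -4.8,0,0,0,0,0,0, -4.8,0,0,0,0,0,0, -4.8,0,0,0,0,0,0, 0,2.7,0,0,0,0,0, 0,2.7,0.7,0,0,0,0, 0,0,0,0,0,0,0, 0,0,0,0,0,0,0]'; python3 look.py .521 -.009 pics/w3.png
```

```text
time_s: 8.3
ee_pos: [0.5146, -0.0342, 0.1269]
eef_rot: [-3.141, 0.0, 1.571]
force: [-0.4, 0.7, -0.1]
grip_width: 0.0004
2773 ((518.202392578125, -8.240188598632812), (33.85753631591797, 68.78739929199219), 0.7024028301239014)
-0.035 -0.028 302 0.06940951567962536
-0.028 -0.02 283 0.06694860033721803
-0.02 -0.01 553 0.06200663686584962
-0.01 0.01 1040 0.05525542612093326
0.01 0.02 372 0.05501625208162039
0.02 0.028 158 0.05518503256137114
0.028 0.035 65 0.0553168319389854
```

View pics/w3.png

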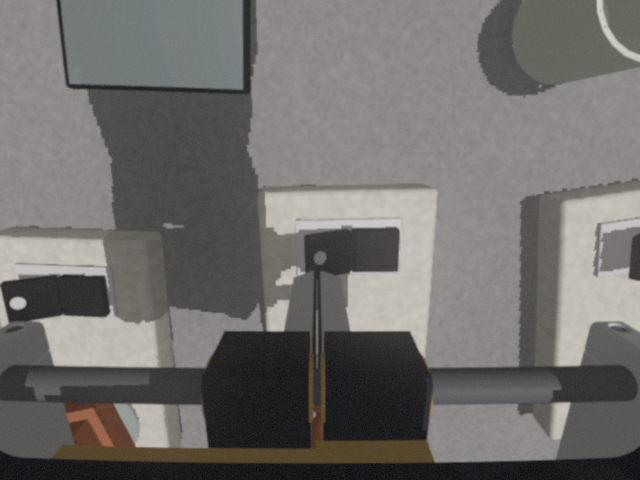

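The dotted end shows at (320,258), under the fingertips and raised (69 mm against 55 mm). The paddle is centred at (0.518, -0.008), so I press at (0.518, -0.032).

```bash
python3 -m inch '[0.2,0.3,2,0,0,0,0, 0,0,2,0,0,0,0, 0,0,1.2,0,0,0,0, 0,0,0.4,0,0,0,0, 0,0,0.3,0,0,0,0, 0,0,0.3,0,0,0,0, 0,0,0.3,0,0,0,0, 0,0,0.2,0,0,0,0, 0,0,0.2,0,0,0,0, 0,0,0.1,0,0,0,0, 0,0,0.1,0,0,0,0, 0,0,0.1,0,0,0,0, 0,0,0,0,0,0,0, 0,0,0,0,0,0,0]'
```

```text
time_s: 10.1
ee_pos: [0.5179, -0.0319, 0.0549]
eef_rot: [-3.141, -0.0, 1.57]
force: [0.1, -0.6, 0.3]
grip_width: 0.0007
```

```bash
python3 -m inch '[0,0,0.1,0,0,0,0, 0,0,0.05,0,0,0,0, 0,0,0,0,0,0,0]'
```

```text
time_s: 10.48
ee_pos: [0.518, -0.0321, 0.0539]
eef_rot: [3.141, 0.0, 1.571]
force: [-3.3, -0.3, 8.7]
grip_width: 0.0004
```

On the stop at 8.7 N, well under the limit. Now I'll draw back and check.

```bash
python3 -m inch '[0,0,-1,0,0,0,0, 0,0,-3,0,0,0,0, 0,0,-4,0,0,0,0, 0,-3,-4,0,0,0,0, 0,-4,-4,0,0,0,0, 0,-4,0,0,0,0,0, 0,0,0,0,0,0,0, 0,0,0,0,0,0,0]'; python3 look.py .518 -.008 pics/w4.png
python3 - <<'E'
from h import *
np.set_printoptions(precision=3,suppress=True)
im,d,K,D,W=cam("scene"); cv2.imwrite("pics/s4.png",cv2.resize(im[180:340,130:530,::-1],(800,320)))
for l,z in [("ball",.044),("teardrop",.044),("pyramid",.044),("mug",0),("phone",0),("paint_jar",0)]:
    r=ctrl.place_of("scene",l)
    if r: print(l,atz(r[0]["centre"],z,K,D,W))
for c in [(.516,.231,.155),(.518,-.008,0),(.553,-.24,-.1)]:
    for s in (-1,1):
        # height at paddle ends
        X=np.array([c[0]-s*.026*np.sin(c[2]),c[1]+s*.026*np.cos(c[2]),.06])
        V=np.linalg.inv(W);q=cv2.projectPoints(X[None],cv2.Rodrigues(V[:3,:3])[0],V[:3,3],K,D)[0][0,0]
        print(c,s,q,atd(q,d,K,D,W))
E
```

```text
time_s: 11.48
ee_pos: [0.4085, -0.0319, 0.2138]
eef_rot: [3.141, -0.0, 1.57]
force: [0.9, -0.3, 0.4]
grip_width: 0.0004
454 ((512.7867431640625, 11.025723457336426), (25.605093002319336, 21.788476943969727), 6.368518829345703)
-0.035 -0.028 0 None
-0.028 -0.02 0 None
-0.02 -0.01 21 0.06096524017129884
-0.01 0.01 427 0.0665629887473923
0.01 0.02 6 0.0690008764024812
0.02 0.028 0 None
0.028 0.035 0 None
ball [0.645 0.254 0.044]
teardrop [ 0.654 -0.005  0.044]
pyramid [ 0.692 -0.248  0.044]
mug [0.342 0.161 0.   ]
phone [ 0.361 -0.156  0.   ]
paint_jar [ 0.545 -0.466 -0.   ]
(0.516, 0.231, 0.155) -1 [448.927 238.211] [0.525 0.204 0.065]
(0.516, 0.231, 0.155) 1 [471.526 236.463] [0.504 0.26  0.053]
(0.518, -0.008, 0) -1 [339.934 234.019] [ 0.512 -0.034  0.054]
(0.518, -0.008, 0) 1 [363.571 234.782] [0.529 0.017 0.07 ]
(0.553, -0.24, -0.1) -1 [233.239 240.829] [ 0.558 -0.264  0.067]
(0.553, -0.24, -0.1) 1 [256.326 243.276] [ 0.549 -0.216  0.054]
```

View pics/s4.png

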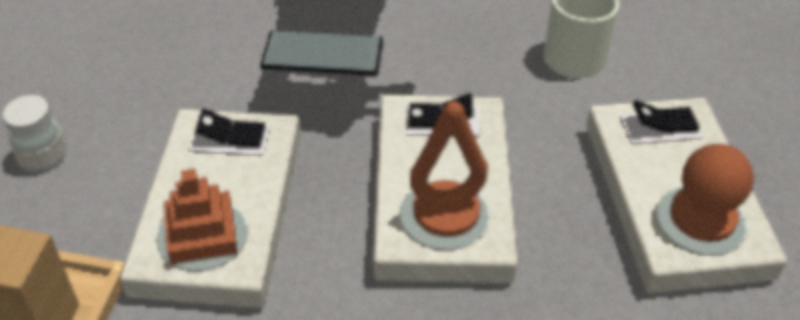

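The crop shows the pyramid's switch (230,130) with its dotted end raised, so off. The teardrop's (440,113) has its dotted end down, so on. The ball's (665,118) has its dotted end raised, so off. The depth readings agree, and nothing has shifted.

```bash
python3 -c "
from station import ctrl;print(ctrl.hand_in())"
```

```text
the job is handed in; nothing more can be done
None
```

I switched the ball's stand off first, then the teardrop's stand on, pressing with the shut fingertips. Then I drew the hand back to about (0.41, -0.03, 0.21) and handed in at about 12 s. The force readings after each press were about 3 N for the ball's switch and 9 N for the teardrop's.

- **Switches:** The last depth checks put the ball's dotted end at 65 mm and its plain end at 53 mm (off). The teardrop's dotted end is at 54 mm and its plain end at 70 mm (on). The pyramid's dotted end is at 67 mm and its plain end at 54 mm, so it is still off. The last scene picture agrees.
- **Things on the table:** No shift of the sculptures or the other things shows in that picture. The network positions for the mug, phone, jar and ball moved by 6–14 mm between pictures. I put this down to detection noise, because the hand touched only the two switches. No check failed otherwise.

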